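# Refit a motorcycle kick-start lever on its keyed shaft and park it

## Task

Fit the loose kick-start lever onto the keyed brass shaft of the engine cover: set its hub on the shaft end, turn it while pressing lightly until it drops fully home, and let go. Then take the lever by its black foot peg and swing it clockwise, seen from above, until its arm rests on the red stop, and leave it there. Leave the headlamp, the finned lamp driver, the wire spool and the screwdriver where they are.

Things in the scene. Friction and masses are not known exactly. Their poses are not given: they have to be found in the camera images.
- hub (a point): Centre of the square hub (40 x 40 x 40 mm) of the loose aluminium kick-start lever, about 0.4 kg, 144 mm long, lying flat, foot peg up, heaviest at the hub; 20 mm above the lever's flat underside. x points from the hub along the 20 mm wide arm (top 25 mm above the underside) to the foot peg, z up. The flat hub sides facing y and -y are free for a grip from above.
- bore (a point): Centre of the bore's lower mouth, at the hub's underside, 20 mm below the hub centre; same axes. The bore runs straight through: 19 mm across, with three keyways 9 mm wide at 0, 110 and 250 degrees from x (counterclockwise from above).
- foot_peg (a point): Centre of the lever's upright black rubber foot peg: 22 mm diameter, 110 mm from the hub axis along the arm. The rubber runs from 30 to 82 mm above the lever's underside; this point is 56 mm above it. Same axes as the hub.
- shaft_end (a point): Top centre of the upright brass shaft, 64 mm above the bench; axes are the cover's. Downward: a plain 16 mm round pilot (tip tapered to 10 mm) for 12 mm, then three 6 mm wide keys reaching 13.5 mm from the axis for 18 mm, then a 50 mm wide collar on which the hub bottoms. Hub centre: 8 mm above this point when resting on the key tops, 10 mm below it when fully home.
- cover: Grey engine cover fixed to the bench, a 160 mm disc with a smaller lobe, top 28 mm above the bench; origin under the shaft axis, z up. The shaft turns stiffly in it (0.4 N m, no spring) and stays put. Its start angle is not told: the hub drops in only one way round (6 degrees play either way), with the arm pointing within 0.4 rad of the cover's x axis, either side.
- parked (a point): Fixed to the cover: where the foot peg's centre is when the lever is home and its arm leans on the red stop (upright stub, 16 mm diameter, 65 mm from the shaft axis, top 54 mm above the bench). It lies 110 mm from the shaft axis, 1.75 rad clockwise (from above) from the cover's x axis, 90 mm above the bench.
- headlamp: Bystander: round black headlamp, 130 mm diameter, 73 mm tall, lying lens up. Origin at the centre of its underside.
- driver: Bystander: black finned lamp driver, 60 x 100 x 36 mm. Origin at the centre of its underside.
- spool: Bystander: white-flanged metal wire spool standing on end, 72 mm diameter, 50 mm tall. Origin at the centre of its underside.
- screwdriver: Bystander: screwdriver with a yellow handle, lying on the bench; its axis is x, handle to -x.
Things that resemble listed ones, but are neither listed nor needed, are in the scene too. Several things have the shape of the cover; the one meant has the colours described above. Of the things shaped like the part that bears hub, the aluminium one is meant.

How it is judged:
On the way, in this order (a step that is already met when the one before it is completed fails the run):
1. the lever is fully home on the shaft and let go, its arm still well away from the stop (z of hub in the frame of shaft_end below -0.0065 m and horizontal distance between hub and shaft_end below 0.005 m and angle between hub's own z axis and vertical below 0.1 rad and horizontal distance between foot_peg and parked above 0.09 m and contact force between the fingers and lever below 0.2 N), for 0.2 s.
2. the lever, still home, is swung towards the stop by the fingers at its foot peg (z of hub in the frame of shaft_end below -0.0065 m and horizontal distance between hub and shaft_end below 0.005 m and angle between hub's own z axis and vertical below 0.1 rad and horizontal distance between foot_peg and parked below 0.07 m and distance between the grasp point and foot_peg below 0.045 m and contact force between the fingers and lever above 0.3 N), for 0.05 s.
At the end, for the whole second after the job is handed in: The lever is fully home on the shaft (hub centre at least 6.5 mm below the shaft end, 10 mm when bottomed; within 5 mm of its axis; tilted less than 0.1 rad), its foot peg is within 15 mm horizontally of the parked place at the stop, and it is at rest and let go (z of hub in the frame of shaft_end below -0.0065 m and horizontal distance between hub and shaft_end below 0.005 m and angle between hub's own z axis and vertical below 0.1 rad and horizontal distance between foot_peg and parked below 0.015 m and linear speed of lever below 0.02 m/s and contact force between the fingers and lever below 0.2 N); the robot touches nothing.
It fails at once if the headlamp is moved more than 25 mm (distance of headlamp from where it was at the start of the episode above 0.025 m).
It fails at once if the finned lamp driver is moved more than 25 mm (distance of driver from where it was at the start of the episode above 0.025 m).
It fails at once if the wire spool is moved more than 25 mm (distance of spool from where it was at the start of the episode above 0.025 m).
It fails at once if the screwdriver is moved more than 25 mm (distance of screwdriver from where it was at the start of the episode above 0.025 m).
It also fails if it takes over 58 s, if anything falls off the work surface, if the arm or the gripper's body presses on something with over 40 N, if the wrist force passes 120 N, or if a joint passes its speed limit or range.

## Robot

A 6-joint arm with a two-finger parallel gripper is mounted at the origin on the work surface. World frame = base frame: x ahead of the robot, y to its left, z up, the work surface at z = 0. Lengths are in m, angles in rad, forces in N, time in s.
With the tool pointing down it reaches from about 0.3 to 0.775 m from the base axis. Payload 14.6 kg.
Tool frame: the origin (TCP) lies midway between the tips of the shut fingers; the grasp point (between the pads) lies 19 mm behind it (ctrl.pinch_z is the distance from the TCP to the grasp point, in m); z points along the fingers, y is the line along which they close (so a half turn about z gives the same grasp; the last joint's range is limited). The gripper opens to 94 mm and grips with 3 to 60 N. Pads are 16 mm wide; open, the fingers measure 119 mm over their backs; the gripper's body (75 mm by 177 mm) begins 78 mm behind the grasp point.
Start: joints at [-1.399, 0.3, 1.521, -0, 1.321, -0.067], TCP at [0.13, -0.534, 0.173] pointing down, gripper open.
Joint ranges: [-3.03, 3.03], [-0.79, 2.21], [0.23, 2.52], [-1.04, 4.18], [0, 3.07], [-2.55, 2.55]. Speed limits (rad/s): [2.22, 2.22, 2.57, 3.14, 3.14, 3.14].

## Interface

Orientations are given as [roll, pitch, yaw] about the fixed x, y, z axes, in that order (R = Rz(yaw) Ry(pitch) Rx(roll)).
In Python, from station import ctrl gives the robot as it stands.
- The arm moves only by the tool jog_arm, never from a script. Its argument "motion" is a list of rows, each a list of 7 numbers: the shift along the tool's x, y, z in m, then the turn, a rotation vector about the tool's x, y, z in rad, then the opening, from -1 (shut) to 1 (fully open). In form: [[tx, ty, tz, rx, ry, rz, gripper], ...]. A call has 1 to 5 rows; each row shifts and turns the commanded pose from where the row before left it, along the tool's axes as they then stand; what a row does not reach is not made up. A row lasts 1/10 s, in which the tool goes at most 50 mm and 8.59 degrees, less where a joint would pass 70% of its speed; a pose out of reach is approached as far as the arm can. A call is refused whole if a number of a shift passes 0.05 or a number of a turn 0.15, either way. A call with a gripper value outside its range is refused whole. The fingers move at their own pace and stop on an object; "squeeze" is the grip in N (left out, the last holds). Time passes only in rows, so rows that do not move let the fingers close. It gives the time, the measured TCP pose, the force, the opening and the grip force at its end, in the units of the state.
- ctrl.get_obs(): the state, without advancing time (a new reading comes with each control period).
- ctrl.camera(name): name is "scene" or "top" or "wrist"; returns the picture (420x560x3 uint8, red, green, blue); there is no depth.
- ctrl.camera_model(name): a dict with "intrinsics" (3x3 intrinsics, pixels), "rvec" (rotation vector, rad) and "tvec" (3), from world to camera coordinates, as OpenCV has them. Camera axes: x right, y down, z forward; pixel columns grow to the right and rows downward; lengths in m; the calibration is good to about 2 mm. A picture is of the moment at which its call begins: read the wrist's pose just before it. camera_model takes no time and is no camera call; for the wrist camera it gives the pose at the moment of the call.
- ctrl.hand_in(): hands the job in; it is judged then, once.
The state is a dict: "time_s": time; "qpos": joint angles; "joint_vel": joint speeds; "tau": joint torques, N m; "ee_pos": TCP position; "eef_rot": TCP orientation; "force": force on the tool from outside, world axes, zero at the start; "moment": the same for the moment, N m; "grip_width": finger opening in m; "grip_force": force on a finger pad.
Only numpy, scipy, OpenCV 4.12 (cv2) and the standard library are available. Lean on these libraries where they do the work, as an engineer would, in place of code of your own. Each camera call takes 0.05 s, during which the arm holds its last target. There are 200 camera calls.

## Working session

There is one attempt and no reset: what is moved stays moved. The work goes in short steps, Python scripts to look and compute and a tool call to move; the robot and the scene stay as the last step left them, time stands still between calls to the robot, and variables do not carry over. Pictures are saved under pics/ and viewed, at most 10 in all, crops included, and the job is handed in when it is done.

Besides the shell and the picture viewer there is one more tool, called after "Request:" by a JSON object that holds its "fn" and its "kwargs", one argument or row to a line. jog_arm: Moves the arm, as the interface text tells. Its arguments: {"type":"object","properties":{"motion":{"type":"array"},"squeeze":{"type":"number"}},"required":["motion"]}

```bash
mkdir -p pics; ls
cat > h.py <<'E'
import numpy as np, cv2, sys
sys.path.insert(0,'.')
from station import ctrl
def snap(name,fn):
    m=ctrl.camera_model(name); im=ctrl.camera(name)[:,:,::-1].copy(); cv2.imwrite('pics/'+fn,im); return im,m
def ray(m,uv,z):
    R=cv2.Rodrigues(np.array(m['rvec'],float))[0];t=np.array(m['tvec'],float).ravel()
    d=R.T@np.linalg.inv(np.array(m['intrinsics']))@np.array([uv[0],uv[1],1.]);c=-R.T@t
    return c+d*(z-c[2])/d[2]
def proj(m,p):
    return cv2.projectPoints(np.array(p,float).reshape(-1,1,3),np.array(m['rvec'],float),np.array(m['tvec'],float),np.array(m['intrinsics'],float),None)[0].reshape(-1,2)
E
python3 - <<'E'
from h import *
im,m=snap('top','t0.png'); im2,m2=snap('scene','s0.png')
import pickle; pickle.dump((im,m,im2,m2),open('v0.pkl','wb'))
o=ctrl.get_obs(); print(o['time_s'],o['ee_pos'],o['eef_rot'])
print(ray(m,(280,210),0),ray(m,(380,210),0),ray(m,(280,310),0))
E
```

```text
pics
0.1 [ 0.1300426  -0.53411486  0.17274688] [-3.14051511e+00 -5.99925771e-05  2.38855785e-01]
[ 0.59293792 -0.01338621  0.        ] [ 0.59154516 -0.31023882  0.        ] [ 0.29893869 -0.01227918  0.        ]
```

View pics/t0.png

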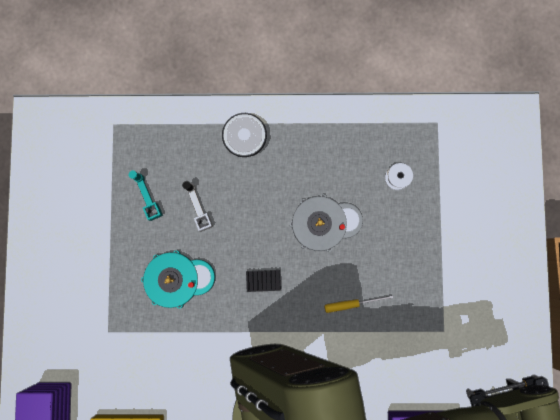

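View pics/s0.png

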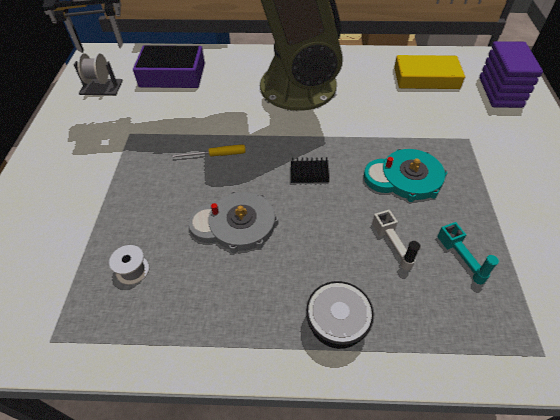

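Run:
```python
from h import *
import pickle; im,m,im2,m2=pickle.load(open('v0.pkl','rb'))
a=cv2.resize(im[165:245,165:245],(400,400),interpolation=cv2.INTER_CUBIC)
b=cv2.resize(im[183:263,285:365],(400,400),interpolation=cv2.INTER_CUBIC)
cv2.imwrite('pics/c0.png',np.hstack([a,b]))
hub=ray(m,(203.5,223.5),.04);peg=ray(m,(188,186),.082);print('hub',hub,'peg',peg,'ang',np.arctan2(*(peg-hub)[1::-1]))
sh=ray(m,(320,223),.06);st=ray(m,(342,227),.054);print('shaft',sh,'stop',st,np.arctan2(*(st-sh)[1::-1]),np.hypot(*(st-sh)[:2]))
```

```text
hub [0.55070955 0.20803185 0.04      ] peg [0.65439308 0.24648419 0.082     ] ang 0.3551383782400381
shaft [ 0.54920387 -0.12780615  0.06      ] stop [ 0.5379048  -0.19093807  0.054     ] -1.747896895415727 0.06413508369372274
```

View pics/c0.png

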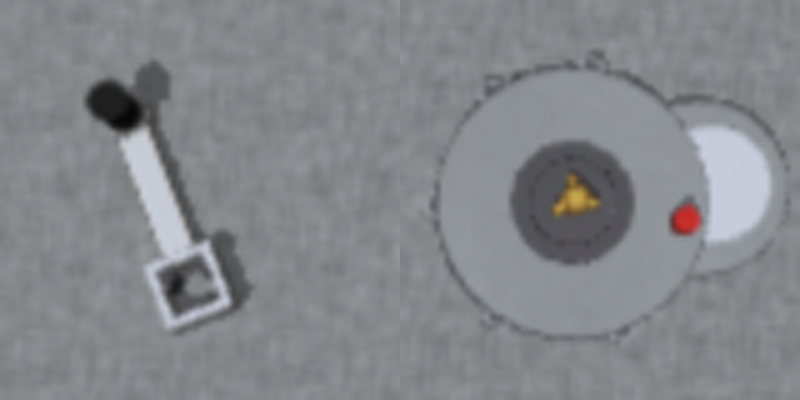

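Candidates: levers – aluminium with black peg (hub px 203,222) vs teal (150,212); covers – grey with red stop and brass shaft (320,222) vs teal (171,280). The crop confirms the aluminium lever (peg at 188,186) and grey cover, with its stop at (342,227) and one key pointing roughly image‑up. Next I look at the shaft from the wrist camera on the way.

```bash
cat >> h.py <<'E'
from scipy.spatial.transform import Rotation as Ro
def delta(p,yaw):
    "shift in tool axes now, and rz, to reach TCP p with tool down at yaw"
    o=ctrl.get_obs(); R=Ro.from_euler('xyz',o['eef_rot'])
    d=R.inv().apply(np.array(p)-o['ee_pos']); w=(R.inv()*Ro.from_euler('xyz',[np.pi,0,yaw])).as_rotvec()
    print('t',round(o['time_s'],2),'pos',np.round(o['ee_pos'],4),'rot',np.round(o['eef_rot'],4),'shift',np.round(d,4),'turn',np.round(w,4))
E
python3 - <<'E'
from h import *
m=ctrl.camera_model('wrist');R=cv2.Rodrigues(np.array(m['rvec'],float))[0];c=-R.T@np.array(m['tvec']).ravel()
o=ctrl.get_obs();T=Ro.from_euler('xyz',o['eef_rot'])
print('cam in tool',T.inv().apply(c-o['ee_pos']),'view axis',T.inv().apply(R[2]),m['intrinsics'])
delta([.52,-.128,.2],.239)
E
```

```text
cam in tool [ 0.07148611 -0.0008416  -0.21158198] view axis [-0.25125712 -0.00130092  0.9679195 ] [[375.01804056   0.         280.08962195]
 [  0.         375.01804056 206.64564473]
 [  0.           0.           1.        ]]
t 0.1 pos [ 0.13   -0.5341  0.1727] rot [-3.1405e+00 -1.0000e-04  2.3890e-01] shift [ 0.475  -0.3024 -0.0269] turn [-0.0011 -0.0001 -0.0001]
```

Request:
{"fn": "jog_arm", "kwargs": {
  "motion": [
    [0.036,-0.0215,0,0,0,0,1],
    [0.036,-0.0215,0,0,0,0,1],
    [0.036,-0.0215,0,0,0,0,1],
    [0.036,-0.0215,0,0,0,0,1],
    [0.036,-0.0215,0,0,0,0,1]
  ]
}}

```text
time_s: 0.6
ee_pos: [0.2804, -0.3859, 0.1731]
eef_rot: [-3.141, 0.0, 0.239]
force: [0.7, -0.6, -0.2]
grip_width: 0.0939
grip_force: 0.0
```

Request:
{"fn": "jog_arm", "kwargs": {
  "motion": [
    [0.036,-0.0215,0,0,0,0,1],
    [0.036,-0.0215,0,0,0,0,1],
    [0.036,-0.0215,0,0,0,0,1],
    [0.036,-0.0215,0,0,0,0,1],
    [0.036,-0.0215,0,0,0,0,1]
  ]
}}

```text
time_s: 1.1
ee_pos: [0.4299, -0.2388, 0.1732]
eef_rot: [-3.141, 0.0, 0.239]
force: [0.8, -0.6, 0.2]
grip_width: 0.0937
grip_force: 0.0
```

Request:
{"fn": "jog_arm", "kwargs": {
  "motion": [
    [0.036,-0.0215,0,0,0,0,1],
    [0.036,-0.0215,0,0,0,0,1],
    [0.036,-0.0215,0,0,0,0,1],
    [0.036,-0.0215,0.02,0,0,0,1],
    [0,0,0.02,0,0,0,1]
  ]
}}

```text
time_s: 1.6
ee_pos: [0.5508, -0.1195, 0.1323]
eef_rot: [-3.141, -0.001, 0.243]
force: [0.5, 0.2, -0.3]
grip_width: 0.094
grip_force: 0.0
```

Run:
```python
from h import *
im,m=snap('wrist','w1.png'); delta([.549,-.128,.13],.239)
import pickle; pickle.dump((im,m),open('v1.pkl','wb'))
print(proj(m,[.549,-.128,.064]),proj(m,[.538,-.191,.054]))
```

```text
t 1.65 pos [ 0.5481 -0.1205  0.1285] rot [-3.1389  0.0045  0.2418] shift [-0.0009  0.0075 -0.0015] turn [-0.0027  0.0046  0.0028]
[[291.84195735 210.05918868]] [[362.96024195 237.54847345]]
```

View pics/w1.png

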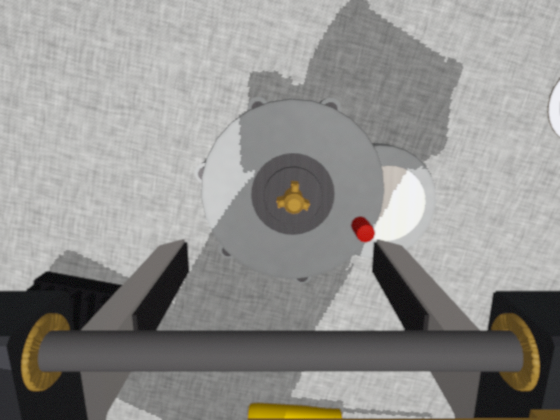

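The wrist view shows the brass tip at about (293,204), keys at (295,185), (279,204), (310,206), and the red stop top at (365,234).

Run:
```python
from h import *
import pickle; im,m=pickle.load(open('v1.pkl','rb'))
hsv=cv2.cvtColor(im,cv2.COLOR_BGR2HSV)
g=cv2.inRange(hsv,(10,90,60),(35,255,255));g[:160]=0;g[240:]=0;g[:,:250]=0;g[:,340:]=0
r=cv2.inRange(hsv,(0,150,60),(6,255,255))|cv2.inRange(hsv,(174,150,60),(180,255,255))
y,x=np.nonzero(r);k=y>226;print('stop px',x.min(),x.max(),y.min(),y.max())
d=cv2.inRange(cv2.cvtColor(im,cv2.COLOR_BGR2GRAY),0,80);d[:140]=0;d[250:]=0;d[:,:240]=0;d[:,345:]=0
c=max(cv2.findContours(d|g,0,2)[0],key=cv2.contourArea);e=cv2.fitEllipse(c);print('collar',e)
cen=ray(m,e[0],.034);print('collar->axis',cen, ray(m,(365,233),.054))
# polar profile on key-top plane
yy,xx=np.nonzero(g);P=np.array([ray(m,p,.052) for p in zip(xx,yy)])[:,:2]
print('tip at',ray(m,(293,204),.064))
for C in (cen[:2],):
    q=P-C;rr=np.hypot(*q.T);a=np.degrees(np.arctan2(q[:,1],q[:,0]))
    for lo in range(-180,180,10):
        s=(a>=lo)&(a<lo+10); print(lo,round(1e3*rr[s].max(),1) if s.any() else 0,end=' | ')
    s=rr>.0095
    for n,w in (('k',s),): print('\n',np.round(np.sort(a[w])))
im3=cv2.resize(im[160:250,240:345],None,fx=6,fy=6,interpolation=cv2.INTER_CUBIC);cv2.imwrite('pics/w1c.png',im3)
```

```text
stop px 352 373 217 241
collar ((292.9216613769531, 199.80355834960938), (29.5069580078125, 31.050615310668945), 132.36441040039062)
collar->axis [ 0.5503608  -0.12947811  0.034     ] [ 0.54213628 -0.1914574   0.054     ]
tip at [ 0.55389154 -0.12766352  0.064     ]
-180 6.8 | -170 6.7 | -160 6.7 | -150 7.2 | -140 6.8 | -130 7.3 | -120 7.3 | -110 10.1 | -100 11.6 | -90 11.9 | -80 12.4 | -70 12.6 | -60 12.2 | -50 11.0 | -40 9.9 | -30 10.6 | -20 11.8 | -10 13.6 | 0 19.7 | 10 19.6 | 20 19.7 | 30 14.2 | 40 13.8 | 50 12.6 | 60 13.2 | 70 14.9 | 80 14.7 | 90 14.5 | 100 13.4 | 110 12.7 | 120 7.7 | 130 7.4 | 140 7.3 | 150 7.3 | 160 6.9 | 170 7.0 | 
 [-100.  -98.  -97.  -96.  -94.  -93.  -91.  -90.  -89.  -88.  -85.  -85.
  -84.  -81.  -80.  -80.  -80.  -76.  -76.  -76.  -76.  -72.  -72.  -71.
  -71.  -68.  -68.  -67.  -66.  -65.  -64.  -63.  -62.  -60.  -59.  -57.
  -56.  -56.  -55.  -53.  -51.  -51.  -49.  -47.  -45.  -41.  -34.  -28.
  -25.  -21.  -19.  -17.  -16.  -15.  -13.  -11.  -11.   -9.   -9.   -7.
   -7.   -6.   -5.   -5.   -4.   -2.   -1.   -1.   -0.    0.    0.    1.
    1.    2. 
[... 589 characters left out ...]
   29.   30.   30.   31.   31.   32.   32.   33.   33.
   34.   35.   36.   36.   37.   37.   38.   39.   39.   41.   41.   41.
   42.   42.   44.   45.   45.   46.   47.   47.   48.   49.   51.   51.
   52.   54.   54.   54.   57.   57.   60.   60.   60.   63.   63.   65.
   66.   67.   68.   69.   70.   70.   71.   72.   72.   73.   74.   74.
   75.   76.   76.   76.   78.   78.   78.   79.   80.   80.   81.   81.
   82.   82.   83.   84.   84.   85.   86.   86.   87.   87.   88.   88.
   89.   89.   90.   90.   91.   91.   92.   93.   93.   94.   95.   95.
   96.   96.   97.   99.  100.  100.  100.  100.  104.  104.  104.  104.
  104.  107.  108.  108.  108.  109.  111.  112.  113.  113.]
```

View pics/w1c.png

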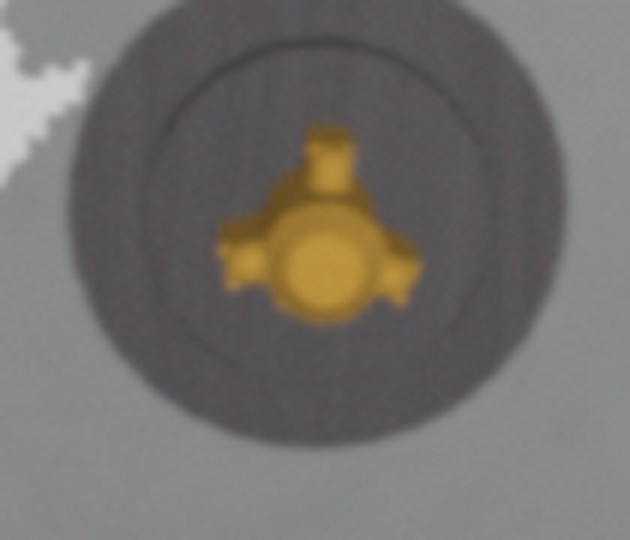

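Run:
```python
from h import *
import pickle; im,m=pickle.load(open('v1.pkl','rb'))
f=lambda x,y,z:ray(m,(240+(x-2.5)/6,160+(y-2.5)/6),z)
t=f(325,265,.064);print('tip',t)
K=np.array([f(330,146,.052),f(227,272,.052),f(412,283,.052)])
for k in K: print(k,np.degrees(np.arctan2(*(k-t)[1::-1])),np.hypot(*(k-t)[:2]))
# centre from 3 key ends at same radius
A=2*(K[1:,:2]-K[0,:2]);b=(K[1:,:2]**2).sum(1)-(K[0,:2]**2).sum();c=np.linalg.solve(A,b);print('c',c,[np.degrees(np.arctan2(*(k[:2]-c)[::-1])) for k in K],np.hypot(*(K[0,:2]-c)))
print('stop',ray(m,(365.5,234),.054))
delta([.50,.187,.2],.36)
im0,m0=pickle.load(open('v0.pkl','rb'))[:2]; print('hub',ray(m0,(202.8,222.2),.04))
```

```text
tip [ 0.55422303 -0.12817394  0.064     ]
[ 0.56723804 -0.1259077   0.052     ] 9.87760750935238 0.013210837653323404
[ 0.54730271 -0.1168282   0.052     ] 121.38105388310981 0.01328971703762724
[ 0.55181671 -0.14124773  0.052     ] -100.42897070868482 0.013293398901609974
c [ 0.55416479 -0.12818671] [np.float64(9.888789290359666), np.float64(121.13765169592207), np.float64(-100.19163080024374)] 0.013270409837055786
stop [ 0.54141568 -0.19210546  0.054     ]
t 1.65 pos [ 0.5481 -0.1205  0.1285] rot [-3.1389  0.0045  0.2418] shift [ 0.0266 -0.3103 -0.0708] turn [-0.0029  0.0044 -0.1182]
hub [0.5544951  0.21009826 0.04      ]
```

Request:
{"fn": "jog_arm", "kwargs": {
  "motion": [
    [0.012,-0.0455,0,0,0,0,1],
    [0.012,-0.0455,0,0,0,0,1],
    [0.012,-0.0455,0,0,0,0,1],
    [0.012,-0.0455,0,0,0,0,1],
    [0.012,-0.0455,0,0,0,0,1]
  ]
}}

```text
time_s: 2.15
ee_pos: [0.5527, 0.1138, 0.1338]
eef_rot: [3.142, -0.0, 0.238]
force: [0.4, 0.3, 0.1]
grip_width: 0.0938
grip_force: 0.0
```

Request:
{"fn": "jog_arm", "kwargs": {
  "motion": [
    [0.012,-0.0455,0,0,0,0,1],
    [0.012,-0.0455,0,0,0,0,1],
    [0,0,0,0,0,-0.12,1],
    [0,0,0,0,0,0,1],
    [0,0,0,0,0,0,1]
  ]
}}

```text
time_s: 2.65
ee_pos: [0.5549, 0.2057, 0.1334]
eef_rot: [3.141, 0.0, 0.355]
force: [0.0, -0.7, -0.6]
grip_width: 0.0941
grip_force: 0.0
```

Run:
```python
from h import *
im,m=snap('wrist','w2.png'); delta([.553,.209,.13],.36)
import pickle; pickle.dump((im,m),open('v2.pkl','wb'))
```

```text
t 2.7 pos [0.555  0.2055 0.1335] rot [3.1415e+00 2.0000e-04 3.5470e-01] shift [-0.0006 -0.0039  0.0035] turn [ 0.0001  0.0002 -0.0053]
```

View pics/w2.png

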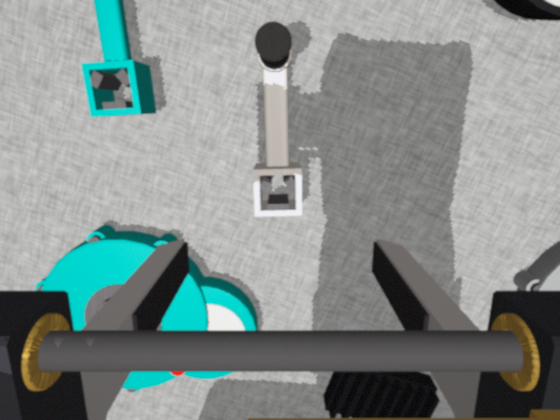

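Run:
```python
from h import *
import pickle; im,m=pickle.load(open('v2.pkl','rb'))
hsv=cv2.cvtColor(im,cv2.COLOR_BGR2HSV)
w=cv2.inRange(hsv,(0,0,225),(180,40,255));w[:168]=0;w[225:]=0;w[:,:240]=0;w[:,320:]=0
y,x=np.nonzero(w);print('hub white',x.min(),x.max(),y.min(),y.max())
P=np.array([ray(m,p,.04) for p in [(254,175),(301,173),(303,215.5),(256,217)]]);print(P,P.mean(0))
h=P.mean(0);p=ray(m,(273.5,41),.082);print('peg',p,'ang',np.arctan2(*(p-h)[1::-1]),np.hypot(*(p-h)[:2]))
e=P[2]-P[3];print('edge ang',np.arctan2(e[1],e[0])+np.pi/2)
delta([h[0],h[1],.012],.33)
```

```text
hub white 254 301 174 215
[[0.56504545 0.23391636 0.04      ]
 [0.58007748 0.19830189 0.04      ]
 [0.54684921 0.18359402 0.04      ]
 [0.53173379 0.22038761 0.04      ]] [0.55592648 0.20904997 0.04      ]
peg [0.66033995 0.25097878 0.082     ] ang 0.3818549270034107 0.11251753902459422
edge ang 0.3897963882743234
t 2.7 pos [0.555  0.2055 0.1335] rot [3.1415e+00 2.0000e-04 3.5470e-01] shift [ 0.0021 -0.003   0.1214] turn [0.0001 0.0002 0.0247]
```

Request:
{"fn": "jog_arm", "kwargs": {
  "motion": [
    [0.002,-0.003,0.04,0,0,-0.03,1],
    [0,0,0.04,0,0,0,1],
    [0,0,0.0305,0,0,0,1],
    [0,0,0.014,0,0,0,1],
    [0,0,0,0,0,0,1]
  ]
}}

```text
time_s: 3.2
ee_pos: [0.5551, 0.2092, 0.0076]
eef_rot: [-3.141, 0.003, 0.387]
force: [0.7, -0.1, 0.4]
grip_width: 0.0937
grip_force: 0.0
```

Request:
{"fn": "jog_arm", "kwargs": {
  "motion": [
    [0,0,0,0,0,0,-1],
    [0,0,0,0,0,0,-1],
    [0,0,0,0,0,0,-1],
    [0,0,0,0,0,0,-1],
    [0,0,0,0,0,0,-1]
  ],
  "squeeze": 40
}}

```text
time_s: 3.7
ee_pos: [0.5559, 0.2102, 0.0092]
eef_rot: [3.142, -0.001, 0.389]
force: [-0.7, 0.3, -0.3]
grip_width: 0.0572
grip_force: 0.0
```

Request:
{"fn": "jog_arm", "kwargs": {
  "motion": [
    [0,0,0,0,0,0,-1],
    [0,0,0,0,0,0,-1],
    [0,0,0,0,0,0,-1],
    [0,0,0,0,0,0,-1],
    [0,0,0,0,0,0,-1]
  ]
}}

```text
time_s: 4.2
ee_pos: [0.5557, 0.2101, 0.0087]
eef_rot: [-3.142, 0.0, 0.389]
force: [-0.5, 0.2, -0.5]
grip_width: 0.0176
grip_force: 0.0
```

Request:
{"fn": "jog_arm", "kwargs": {
  "motion": [
    [0,0,-0.01,0,0,0,-1],
    [0,0,-0.02,0,0,0,-1],
    [0,0,-0.03,0,0,0,-1],
    [0,0,-0.03,0,0,0,-1],
    [0,0,0,0,0,0,-1]
  ]
}}

```text
time_s: 4.7
ee_pos: [0.5576, 0.2108, 0.1038]
eef_rot: [3.141, -0.007, 0.389]
force: [-0.7, 0.2, 0.6]
grip_width: 0.0005
grip_force: 0.0
```

Run:
```python
from h import *
im,m=snap('wrist','w3.png'); delta([.554,-.128,.1],.175); o=ctrl.get_obs();print(o['force'],o['moment'],o['grip_force'])
import pickle; pickle.dump((im,m),open('v3.pkl','wb'))
```

```text
t 4.75 pos [0.5567 0.2104 0.1013] rot [ 3.1412 -0.0041  0.3888] shift [-0.1308  0.3122  0.0008] turn [-1.000e-04 -4.100e-03  2.138e-01]
[-0.07827595  0.56513762 -0.40679292] [-0.02498201  0.06757456 -0.01340613] 0.0
```

View pics/w3.png

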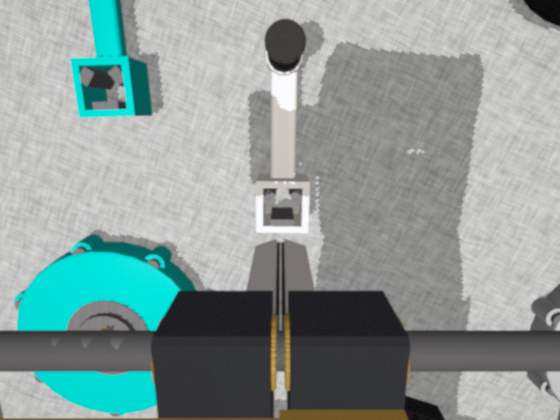

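The lever is still on the bench (hub px 283,206) and the fingers closed empty; I check the height/offset.

Run:
```python
from h import *
import pickle
im,m=pickle.load(open('v3.pkl','rb'))
h=np.mean([ray(m,p,.04) for p in [(257,182),(310,182),(309,233),(257,233)]],0);print('hub',h,'peg',ray(m,(285,39),.082))
o=ctrl.get_obs();T=Ro.from_euler('xyz',o['eef_rot'])
print('TCP px',proj(m,[o['ee_pos'],o['ee_pos']+T.apply([0,0,.05])]), o['ee_pos'])
# triangulate hub w/ top & scene & w2 cams
ims=pickle.load(open('v0.pkl','rb'));print(proj(ims[1],h),proj(ims[3],h))
cv2.imwrite('pics/s1.png',np.hstack([cv2.resize(ims[2][195:295,340:440],(400,400)),cv2.resize(ctrl.camera('scene')[195:295,340:440,::-1],(400,400))]))
```

```text
hub [0.55773369 0.20970043 0.04      ] peg [0.66105856 0.25163581 0.082     ]
TCP px [[282.14395712 234.25488132]
 [281.87814756 212.39735205]] [0.55667578 0.21044968 0.10125524]
[[202.94735472 221.08501398]] [[385.45728722 216.71864739]]
```

View pics/s1.png

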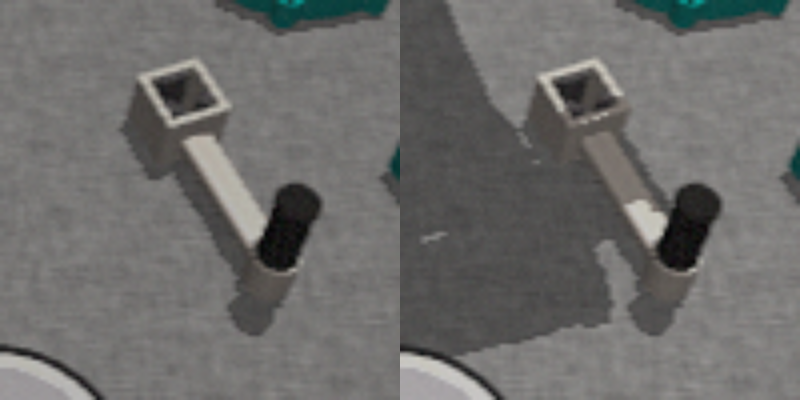

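Request:
{"fn": "jog_arm", "kwargs": {
  "motion": [
    [0,0,0,0,0,0,0.5],
    [0,0,0,0,0,0,0.5],
    [0,0,0,0,0,0,0.5],
    [0,0,0,0,0,0,0.5],
    [0,0,0,0,0,0,0.5]
  ]
}}

```text
time_s: 5.3
ee_pos: [0.5556, 0.2101, 0.0985]
eef_rot: [-3.142, 0.0, 0.389]
force: [0.2, 0.8, -0.1]
grip_width: 0.037
grip_force: 0.0
```

Request:
{"fn": "jog_arm", "kwargs": {
  "motion": [
    [0,0,0.01,0,0,0,0.5],
    [0,0,0.01,0,0,0,0.5],
    [0,0,0,0,0,0,0.5],
    [0,0,0,0,0,0,0.5],
    [0,0,0,0,0,0,0.5]
  ]
}}

```text
time_s: 5.8
ee_pos: [0.5558, 0.2102, 0.079]
eef_rot: [3.142, -0.0, 0.389]
force: [-0.0, -0.2, 0.1]
grip_width: 0.0701
grip_force: 0.0
```

Run:
```python
from h import *
im,m=snap('wrist','w4.png'); a=ctrl.camera('scene')[:,:,::-1]
o=ctrl.get_obs();print(ctrl.pinch_z,o['grip_width'],o['ee_pos'])
m2=ctrl.camera_model('scene');R=Ro.from_euler('xyz',o['eef_rot'])
tips=[o['ee_pos']+R.apply([0,s*.035,-d]) for s in(-1,1) for d in (0,.03)]
p=proj(m2,tips);q=proj(m,tips);print(p,q)
c=p.mean(0).astype(int);A=a[max(c[1]-70,0):c[1]+70,c[0]-70:c[0]+70].copy()
off=np.array([c[0]-70,max(c[1]-70,0)])
A=cv2.resize(A,None,fx=4,fy=4)
for i,k in enumerate(p): cv2.circle(A,tuple(((k-off)*4).astype(int)),4,(0,0,255) if i%2==0 else (0,255,0),-1)
cv2.imwrite('pics/s2.png',A)
```

```text
0.0188 0.07023633429158882 [0.5558512  0.21018324 0.07905816]
[[402.24155271 201.35528551]
 [405.06708898 192.83609918]
 [374.86383829 210.01421998]
 [377.03984746 201.57982529]] [[223.35379904 233.90243046]
 [214.74945778 252.58088624]
 [341.24985726 234.08510018]
 [350.32632074 252.80017077]]
```

View pics/s2.png

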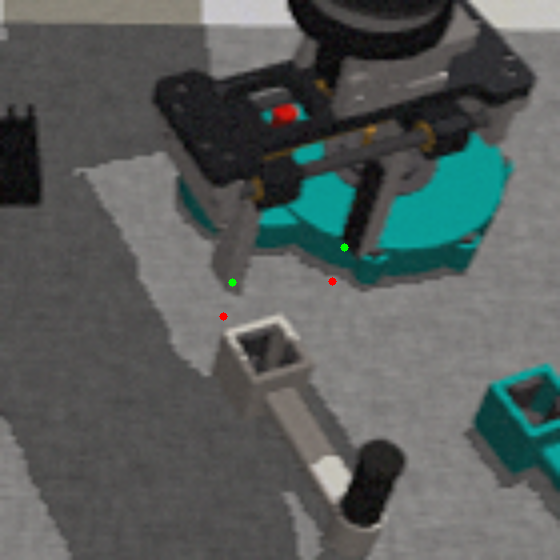

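The picture shows the real finger tips (crop ~230,292 and 360,252) about 27 mm short of the reported TCP (red dots), so they closed above the hub. I descend that much further.

Request:
{"fn": "jog_arm", "kwargs": {
  "motion": [
    [0,0,0.03,0,0,0,0.5],
    [0,0,0.03,0,0,0,0.5],
    [0,0,0.02,0,0,0,0.5],
    [0,0,0.005,0,0,0,0.5],
    [0,0,0,0,0,0,0.5]
  ]
}}

```text
time_s: 6.4
ee_pos: [0.5556, 0.2101, -0.0063]
eef_rot: [-3.142, 0.001, 0.389]
force: [1.2, 0.5, 0.2]
grip_width: 0.0705
grip_force: 0.0
```

Request:
{"fn": "jog_arm", "kwargs": {
  "motion": [
    [0,0,0.004,0,0,0,0.5],
    [0,0,0.004,0,0,0,0.5],
    [0,0,0.003,0,0,0,0.5],
    [0,0,0,0,0,0,0.5]
  ]
}}

```text
time_s: 6.8
ee_pos: [0.5556, 0.2101, -0.0174]
eef_rot: [-3.142, 0.0, 0.389]
force: [0.1, -0.7, -0.3]
grip_width: 0.07
grip_force: 0.0
```

Request:
{"fn": "jog_arm", "kwargs": {
  "motion": [
    [0,0,0,0,0,0,-1],
    [0,0,0,0,0,0,-1],
    [0,0,0,0,0,0,-1],
    [0,0,0,0,0,0,-1],
    [0,0,0,0,0,0,-1]
  ]
}}

```text
time_s: 7.3
ee_pos: [0.5558, 0.21, -0.0171]
eef_rot: [3.141, -0.0, 0.389]
force: [-0.4, -1.2, 1.0]
grip_width: 0.0397
grip_force: 39.9
```

Request:
{"fn": "jog_arm", "kwargs": {
  "motion": [
    [0,0,-0.01,0,0,0,-1],
    [0,0,-0.02,0,0,0,-1],
    [0,0,-0.03,0,0,0,-1],
    [0,0,-0.025,0,0,0,-1],
    [0,0,-0.007,0,0,0,-1]
  ],
  "squeeze": 50
}}

```text
time_s: 7.8
ee_pos: [0.5566, 0.2105, 0.0777]
eef_rot: [3.141, -0.004, 0.389]
force: [0.6, 0.1, -5.4]
grip_width: 0.0398
grip_force: 49.9
```

Request:
{"fn": "jog_arm", "kwargs": {
  "motion": [
    [-0.005,0.0115,0,0,0,0,-1],
    [-0.01,0.023,0,0,0,0,-1],
    [-0.015,0.036,0,0,0,0,-1],
    [-0.016,0.038,0,0,0,0,-1],
    [-0.016,0.038,0,0,0,0,-1]
  ]
}}

```text
time_s: 8.3
ee_pos: [0.5524, 0.0489, 0.0729]
eef_rot: [-3.141, 0.003, 0.389]
force: [1.2, 0.8, -6.3]
grip_width: 0.0401
grip_force: 49.9
```

Request:
{"fn": "jog_arm", "kwargs": {
  "motion": [
    [-0.016,0.038,0,0,0,0,-1],
    [-0.016,0.038,0,0,0,0,-1],
    [-0.016,0.038,0,0,0,0,-1],
    [-0.013,0.032,0,0,0,0,-1],
    [-0.008,0.019,0,0,0,0,-1]
  ]
}}

```text
time_s: 8.8
ee_pos: [0.5509, -0.1308, 0.0729]
eef_rot: [-3.14, 0.002, 0.387]
force: [0.4, 0.1, -4.9]
grip_width: 0.0395
grip_force: 49.9
```

Request:
{"fn": "jog_arm", "kwargs": {
  "motion": [
    [0,0,0,0,0,0.1,-1],
    [0,0,0,0,0,0.114,-1],
    [0,0,0,0,0,0,-1],
    [0,0,0,0,0,0,-1]
  ]
}}

```text
time_s: 9.2
ee_pos: [0.5517, -0.128, 0.0736]
eef_rot: [-3.141, 0.002, 0.178]
force: [-0.5, -0.2, -4.7]
grip_width: 0.0395
grip_force: 49.9
```

Run:
```python
from h import *
im,m=snap('wrist','w5.png'); delta([.553,-.128,.075],.175);o=ctrl.get_obs();print(o['force'],o['moment'],o['grip_force'],o['grip_width'])
import pickle; pickle.dump((im,m),open('v5.pkl','wb'))
z=o['ee_pos'][2]+.0173
R=Ro.from_euler('xyz',o['eef_rot']);c=o['ee_pos'].copy();c[2]=z+.04
x=R.apply([1,0,0]);print('hub top exp',proj(m,[c+x*.001,c+x*.021]),'peg top exp',proj(m,c+x*.111+[0,0,.042]))
# peg top blob
g=cv2.cvtColor(im,cv2.COLOR_BGR2GRAY);q=cv2.inRange(g,0,70);q[200:]=0
for k in cv2.findContours(q,0,2)[0]:
    if cv2.contourArea(k)>200: print(cv2.contourArea(k),cv2.boundingRect(k))
```

```text
t 9.25 pos [ 0.5519 -0.1279  0.0739] rot [-3.141e+00  1.300e-03  1.779e-01] shift [ 0.001   0.0003 -0.0011] turn [-0.0006  0.0013  0.0029]
[-0.44363891  0.2237384  -4.09086012] [0.01558842 0.06862228 0.01033273] 49.86990451812744 0.039517516668475784
hub top exp [[281.98210656 272.64975299]
 [282.09280122 229.81015898]] peg top exp [[283.36629645 -46.76966608]]
1574.0 (255, 0, 60, 35)
```

Request:
{"fn": "jog_arm", "kwargs": {
  "motion": [
    [0.001,0,0.012,0,0,0,-1],
    [0,0,0.012,0,0,0,-1],
    [0,0,0,0,0,0,-1],
    [0,0,0,0,0,0,-1]
  ]
}}

```text
time_s: 9.65
ee_pos: [0.5533, -0.1275, 0.0501]
eef_rot: [-3.141, 0.001, 0.175]
force: [0.3, 0.2, -4.0]
grip_width: 0.0398
grip_force: 49.9
```

Request:
{"fn": "jog_arm", "kwargs": {
  "motion": [
    [0,0,0.003,0,0,0,-1],
    [0,0,0.003,0,0,0,-1],
    [0,0,0.003,0,0,0,-1],
    [0,0,0,0,0,0,-1],
    [0,0,0,0,0,0,-1]
  ]
}}

```text
time_s: 10.15
ee_pos: [0.5531, -0.1276, 0.0414]
eef_rot: [-3.141, 0.001, 0.175]
force: [-2.4, 0.1, -5.9]
grip_width: 0.0397
grip_force: 49.9
```

Request:
{"fn": "jog_arm", "kwargs": {
  "motion": [
    [-0.0007,0,0.002,0,0,0,-1],
    [0,0,0.002,0,0,0,-1],
    [0,0,0,0,0,0,-1],
    [0,0,0,0,0,0,-1]
  ]
}}

```text
time_s: 10.55
ee_pos: [0.5529, -0.1277, 0.0377]
eef_rot: [-3.141, 0.0, 0.175]
force: [-0.8, 0.4, -5.7]
grip_width: 0.0395
grip_force: 49.9
```

Request:
{"fn": "jog_arm", "kwargs": {
  "motion": [
    [0,0,0.0015,0,0,0,-1],
    [0,0,0.0015,0,0,0,-1],
    [0,0,0.0015,0,0,0,-1],
    [0,0,0,0,0,0,-1]
  ]
}}

```text
time_s: 10.95
ee_pos: [0.5528, -0.1277, 0.033]
eef_rot: [-3.141, 0.0, 0.175]
force: [-0.4, -0.3, -6.2]
grip_width: 0.0397
grip_force: 49.9
```

Request:
{"fn": "jog_arm", "kwargs": {
  "motion": [
    [0,0,0.002,0,0,0,-1],
    [0,0,0.002,0,0,0,-1],
    [0,0,0,0,0,0,-1],
    [0,0,0,0,0,0,-1]
  ]
}}

```text
time_s: 11.35
ee_pos: [0.5528, -0.1278, 0.0291]
eef_rot: [3.141, 0.0, 0.175]
force: [0.2, -2.6, -6.3]
grip_width: 0.0398
grip_force: 49.9
```

Request:
{"fn": "jog_arm", "kwargs": {
  "motion": [
    [0,0,0.002,0,0,0,-1],
    [0,0,0.002,0,0,0,-1],
    [0,0,0.002,0,0,0,-1],
    [0,0,0,0,0,0,-1],
    [0,0,0,0,0,0,-1]
  ]
}}

```text
time_s: 11.85
ee_pos: [0.5528, -0.1279, 0.023]
eef_rot: [3.141, 0.0, 0.175]
force: [-1.0, -5.1, -7.3]
grip_width: 0.0397
grip_force: 49.9
```

Request:
{"fn": "jog_arm", "kwargs": {
  "motion": [
    [0,0.0007,0.002,0,0,0,-1],
    [0,0,0.002,0,0,0,-1],
    [0,0,0.0015,0,0,0,-1],
    [0,0,0,0,0,0,-1],
    [0,0,0,0,0,0,-1]
  ]
}}

```text
time_s: 12.35
ee_pos: [0.5529, -0.1282, 0.0176]
eef_rot: [-3.141, 0.0, 0.175]
force: [-1.0, -1.2, -6.0]
grip_width: 0.0395
grip_force: 49.9
```

Request:
{"fn": "jog_arm", "kwargs": {
  "motion": [
    [0,0,0,0,0,0,0],
    [0,0,0,0,0,0,0],
    [0,0,0,0,0,0,0.5],
    [0,0,0,0,0,0,0.5],
    [0,0,0,0,0,0,0.5]
  ]
}}

```text
time_s: 12.85
ee_pos: [0.5531, -0.1284, 0.0179]
eef_rot: [3.141, -0.0, 0.175]
force: [1.0, -1.3, 0.0]
grip_width: 0.0674
grip_force: 0.0
```

Request:
{"fn": "jog_arm", "kwargs": {
  "motion": [
    [0,0,-0.03,0,0,0,0.5],
    [0,0,-0.04,0,0,0,0.5],
    [0,0,-0.02,0,0,0,0.5],
    [0,0,0,0,0,0,0.5],
    [0,0,0,0,0,0,0.5]
  ]
}}

```text
time_s: 13.35
ee_pos: [0.5528, -0.1284, 0.1073]
eef_rot: [-3.142, 0.0, 0.175]
force: [-0.5, 0.7, -0.2]
grip_width: 0.0705
grip_force: 0.0
```

Run:
```python
from h import *
im,m=snap('wrist','w6.png'); delta([.554,-.128,.1],.175)
import pickle; pickle.dump((im,m),open('v6.pkl','wb'))
print('hub top if home (z .074), if on keys (.092):',proj(m,[.554,-.128,.074]),proj(m,[.554,-.128,.092]))
e=[.554+.11*np.cos(.175),-.128+.11*np.sin(.175)];print('peg',proj(m,e+[.116]),proj(m,e+[.134]))
```

```text
t 13.4 pos [ 0.5525 -0.1282  0.1066] rot [-3.1409e+00  1.3000e-03  1.7480e-01] shift [0.0016 0.     0.0066] turn [-0.0007  0.0013 -0.0002]
hub top if home (z .074), if on keys (.092): [[281.48711881 216.04017167]] [[281.54111752 223.88338657]]
peg [[282.04880545  26.50695663]] [[282.18255341  17.97763443]]
```

View pics/w6.png

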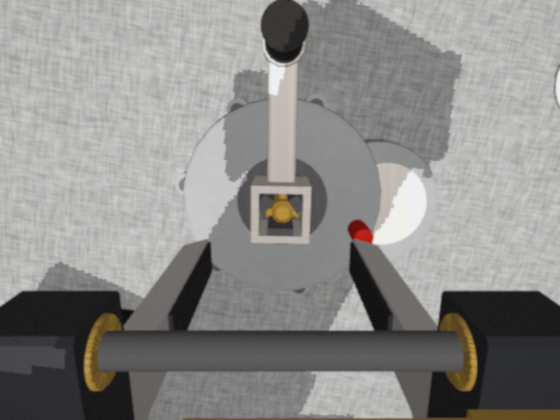

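The lever is home: the hub is at (280,212), the shaft end shows inside the hub, and the peg top is at (285,27), matching the home prediction. Now the peg.

Request:
{"fn": "jog_arm", "kwargs": {
  "motion": [
    [0.03,0,0,0,0,0,0.5],
    [0.04,0.001,0,0,0,0,0.5],
    [0.03,0.001,0,0,0,0,0.5],
    [0.011,0,0,0,0,0,0.5],
    [0,0,0,0,0,0,0.5]
  ]
}}

```text
time_s: 13.9
ee_pos: [0.6627, -0.1105, 0.1052]
eef_rot: [-3.14, 0.003, 0.176]
force: [-0.7, -0.4, -0.6]
grip_width: 0.0703
grip_force: 0.0
```

Request:
{"fn": "jog_arm", "kwargs": {
  "motion": [
    [0,0,0.02,0,0,0,0.5],
    [0,0,0.02,0,0,0,0.5],
    [0,0,0.012,0,0,0,0.5],
    [0,0,0.004,0,0,0,0],
    [0,0,0,0,0,0,-1]
  ],
  "squeeze": 15
}}

```text
time_s: 14.4
ee_pos: [0.6622, -0.1112, 0.0515]
eef_rot: [-3.141, 0.001, 0.175]
force: [0.6, 1.1, -0.6]
grip_width: 0.058
grip_force: 0.0
```

Request:
{"fn": "jog_arm", "kwargs": {
  "motion": [
    [0,0,0,0,0,0,-1],
    [0,0,0,0,0,0,-1],
    [0,0,0,0,0,0,-1],
    [0,0,0,0,0,0,-1],
    [0,0,0,0,0,0,-1]
  ]
}}

```text
time_s: 14.9
ee_pos: [0.6627, -0.1111, 0.052]
eef_rot: [3.141, -0.0, 0.175]
force: [0.7, -0.7, 0.3]
grip_width: 0.0217
grip_force: 15.0
```

Request:
{"fn": "jog_arm", "kwargs": {
  "motion": [
    [0,0,0,0,0,0.02,-1],
    [-0.0001,0.0055,0,0,0,0.05,-1],
    [-0.0005,0.011,0,0,0,0.1,-1],
    [-0.0005,0.011,0,0,0,0.1,-1],
    [-0.0005,0.011,0,0,0,0.1,-1]
  ],
  "squeeze": 20
}}

```text
time_s: 15.4
ee_pos: [0.6617, -0.1495, 0.0516]
eef_rot: [-3.141, 0.001, -0.2]
force: [-3.5, 2.1, 0.1]
grip_width: 0.0215
grip_force: 20.0
```

```bash
cat > arc.py <<'E'
from h import *
o=ctrl.get_obs();d=o['ee_pos'][:2]-[.554,-.128];print(o['time_s'],'r',np.hypot(*d),'arm',np.arctan2(d[1],d[0]),'yaw',o['eef_rot'][2],'F',np.round(o['force'],1),o['grip_force'])
E
python3 arc.py
```

```text
15.4 r 0.10985710173444865 arm -0.1971427237818871 yaw -0.19978436262545496 F [-3.5  2.1  0.1] 19.9985209107399
```

Following the arc well; continue.

Request:
{"fn": "jog_arm", "kwargs": {
  "motion": [
    [-0.0006,0.011,0,0,0,0.1,-1],
    [-0.0006,0.011,0,0,0,0.1,-1],
    [-0.0006,0.011,0,0,0,0.1,-1],
    [-0.0006,0.011,0,0,0,0.1,-1],
    [-0.0006,0.011,0,0,0,0.1,-1]
  ]
}}

```text
time_s: 15.9
ee_pos: [0.6384, -0.1986, 0.0519]
eef_rot: [-3.141, -0.0, -0.7]
force: [1.0, 1.5, 0.2]
grip_width: 0.0213
grip_force: 20.0
```

Request:
{"fn": "jog_arm", "kwargs": {
  "motion": [
    [-0.0006,0.011,0,0,0,0.1,-1],
    [-0.0006,0.011,0,0,0,0.1,-1],
    [-0.0006,0.011,0,0,0,0.1,-1],
    [-0.0006,0.011,0,0,0,0.1,-1],
    [-0.0006,0.011,0,0,0,0.1,-1]
  ]
}}

```text
time_s: 16.4
ee_pos: [0.5942, -0.2303, 0.052]
eef_rot: [-3.14, -0.0, -1.2]
force: [3.3, 2.5, -1.1]
grip_width: 0.0221
grip_force: 20.0
```

```bash
python3 arc.py
```

```text
16.4 r 0.10993619713550244 arm -1.1966509223635606 yaw -1.2002101917283636 F [ 3.3  2.5 -1.1] 19.999509751796722
```

Request:
{"fn": "jog_arm", "kwargs": {
  "motion": [
    [-0.0006,0.011,0,0,0,0.1,-1],
    [-0.0006,0.011,0,0,0,0.1,-1],
    [-0.0001,0.0055,0,0,0,0.05,-1],
    [0,0.0022,0,0,0,0.02,-1],
    [0,0,0,0,0,0,-1]
  ]
}}

```text
time_s: 16.9
ee_pos: [0.5639, -0.2394, 0.0514]
eef_rot: [-3.134, 0.01, -1.457]
force: [8.9, 14.4, -4.3]
grip_width: 0.022
grip_force: 20.0
```

Request:
{"fn": "jog_arm", "kwargs": {
  "motion": [
    [0,0.0011,0,0,0,0.01,-1],
    [0,0.0011,0,0,0,0.01,-1],
    [0,0,0,0,0,0,-1]
  ]
}}

```text
time_s: 17.2
ee_pos: [0.5618, -0.2424, 0.052]
eef_rot: [-3.128, 0.014, -1.47]
force: [17.9, 16.0, -4.3]
grip_width: 0.0223
grip_force: 20.0
```

```bash
python3 arc.py
```

```text
17.2 r 0.11466028459772168 arm -1.5024970255362742 yaw -1.4698421226627398 F [17.9 16.  -4.3] 20.04117116332054
```

Request:
{"fn": "jog_arm", "kwargs": {
  "motion": [
    [-0.002,-0.001,0,0,0,0,-1],
    [0,0,0,0,0,0,0],
    [0,0,0,0,0,0,0.5],
    [0,0,0,0,0,0,0.5],
    [0,0,0,0,0,0,0.5]
  ]
}}

```text
time_s: 17.7
ee_pos: [0.5593, -0.2438, 0.0516]
eef_rot: [-3.134, 0.013, -1.469]
force: [-0.1, 0.1, 0.1]
grip_width: 0.0512
grip_force: 0.0
```

Request:
{"fn": "jog_arm", "kwargs": {
  "motion": [
    [0,0,0,0,0,0,0.5],
    [0,0,-0.02,0,0,0,0.5],
    [0,0,-0.04,0,0,0,0.5],
    [0,0,-0.03,0,0,0,0.5],
    [0,0,0,0,0,0,0.5]
  ]
}}

```text
time_s: 18.2
ee_pos: [0.5604, -0.2458, 0.1462]
eef_rot: [-3.128, 0.009, -1.468]
force: [-0.4, 0.8, 0.4]
grip_width: 0.0706
grip_force: 0.0
```

Request:
{"fn": "jog_arm", "kwargs": {
  "motion": [
    [-0.04,0,-0.01,0,0,0,0.5],
    [-0.04,0,0,0,0,0,0.5],
    [-0.02,0,0,0,0,0,0.5],
    [0,0,0,0,0,0,0.5],
    [0,0,0,0,0,0,0.5]
  ]
}}

```text
time_s: 18.7
ee_pos: [0.5325, -0.1755, 0.1518]
eef_rot: [-3.11, 0.044, -1.413]
force: [0.1, -0.4, -0.2]
grip_width: 0.0705
grip_force: 0.0
```

Run:
```python
from h import *
im,m=snap('wrist','w7.png'); o=ctrl.get_obs();print(o['time_s'],o['ee_pos'],o['force'])
pk=np.array([.554+.11*np.cos(-1.486),-.128+.11*np.sin(-1.486)])
print('peg top exp',proj(m,[*pk,.116]),'hub top exp',proj(m,[.554,-.128,.074]))
q=cv2.inRange(cv2.cvtColor(im,cv2.COLOR_BGR2GRAY),0,62)
for k in cv2.findContours(q,0,2)[0]:
    if 300<cv2.contourArea(k)<6000: 
        (u,v,w,h)=cv2.boundingRect(k);print((u,v,w,h)); 
        if v<150: print(ray(m,(u+w/2,v+w/2),.116)[:2]-pk)
```

```text
18.75 [ 0.53261336 -0.17570246  0.15168185] [ 0.77950285  0.45115736 -0.48366053]
peg top exp [[247.0581504  115.56964818]] hub top exp [[246.71662813 248.27425283]]
(348, 371, 61, 47)
(222, 96, 41, 37)
[0.00279408 0.00103301]
```

```bash
python3 -c "
from h import *
print(ctrl.hand_in())"
```

```text
the job is handed in; nothing more can be done
None
```

The lever is on the shaft, swung clockwise to the red stop and released. The last picture put its foot peg about 3 mm from the parked place. I handed the job in at about 19 s; no verdict came back, and I didn't look at the hub again after the swing.

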